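Slide the washed engine parts down the sloped draining tray

ROBOT

A 6-joint arm with a two-finger parallel gripper is mounted at the origin on the work surface. World frame = base frame: x ahead of the robot, y to its left, z up, the work surface at z = 0. Lengths are in m, angles in rad, forces in N, time in s.
With the tool pointing down it reaches from about 0.4 to 0.825 m from the base axis. Payload 7 kg.
Tool frame: the origin (TCP) lies between the finger pads; the fingertips stand 25 mm ahead of it and the grasp point (between the pads) lies 6 mm ahead of it; z points along the fingers, y is the direction in which the jaws open and shut (so a half turn about z gives the same grasp; the last joint's range is limited). The gripper opens to 85 mm and grips with 20 to 120 N. Pads are 22 mm wide; open, the fingers measure 114 mm over their backs; the gripper's body (76 mm by 85 mm) begins 54 mm behind the grasp point. The pads swing forward as they close: fully open they stand 13 mm farther back than shut.
Start: joints at [1.55, 0.359, 0.012, 0, -1.224, -0.288], TCP at [0.205, 0.643, 0.256] pointing down, gripper open.
Joint ranges: [-3.07, 3.07], [-1.43, 2.12], [-1.02, 1.25], [-3.03, 1.67], [-3.05, -0], [-3.03, 3.03]. Speed limits (rad/s): [2.39, 2.39, 3.01, 3.14, 3.14, 3.14].

INTERFACE

Orientations are given as a 3x3 rotation matrix whose columns are the frame's x, y, z axes.
In Python, from cell import r, camera, nets gives the robot as it stands.
- The arm moves only by the shell command python3 -m pendant 'ROWS' [FORCE]. ROWS is JSON, a list that holds one entry, the list of rows, each a list of 7 numbers: the turn, a rotation vector about the tool's x, y, z in degrees, then the shift along the tool's x, y, z in m, then the opening, from 0 (shut) to 1 (fully open). In form: [[[ax, ay, az, dx, dy, dz, hand], ...]]. A call has 1 to 5 rows; each row shifts and turns the commanded pose from where the row before left it, along the tool's axes as they then stand; what a row does not reach is not made up. A row lasts 1/10 s, in which the tool goes at most 50 mm and 8.59 degrees, less where a joint would pass 70% of its speed; a pose out of reach is approached as far as the arm can. A call is refused whole if a number of a shift passes 0.05 or a number of a turn 8.59, either way. A call with a gripper value outside its range is refused whole. The fingers move at their own pace and stop on an object; FORCE is the grip in N (left out, the last holds). Time passes only in rows, so rows that do not move let the fingers close. It gives the time, the measured TCP pose, the force and the opening at its end, in the units of the state.
- r.state(): the state, without advancing time (a new reading comes with each control period).
- camera(name): name is "side" or "top"; returns a dict with "img" (480x640x3 uint8, red, green, blue), "depth" (480x640 float32, m along the optical axis (not along the pixel's ray), 0 where there is no reading), "intrinsics" (3x3 intrinsics, pixels), "k1" (the pictures are not rectified: a ray, as slopes to the right and down, at radius r is drawn at 1 + k1 r^2 times it, then the intrinsics apply), "world_from_camera" (4x4, takes a point from camera to world coordinates). Camera axes: x right, y up, looking along -z (the intrinsics and any distortion apply to the point x, -y, -z); pixel columns grow to the right and rows downward; lengths in m; the calibration is good to about 2 mm. A picture is of the moment at which its call begins.
- r.finish_job(): hands the job in, once; it reports no verdict.
Trained networks look in a picture, given as the dict that the camera call returned (one of the last four; its "shot" number tells which), for a name from the list of things; names that differ only in an ending like _2 or _b are one class to them, and where a whole thing is asked for, a point or a joint stands for the part that bears it (a point fixed in the world has none). Each returns a list of dicts, best first, with "conf" (0 to 1); they miss things now and then, are a little off and sometimes report something else, mostly with a low value. They report only what shows in the picture. A call takes as long as a camera call.
- nets.spot_in(picture, label): "rect" ([left, top, right, bottom] as shares, 0 to 1, of the picture: columns of its width, rows of its height, round what is visible of it).
- nets.masks_of(picture, label): "region" (480x640 bool, what is visible of it) and "rect" ([left, top, right, bottom] as shares, 0 to 1, of the picture: columns of its width, rows of its height, round what is visible of it).
The state is a dict: "t": time; "joints": joint angles; "joint_vel": joint speeds; "tau": joint torques, N m; "position": TCP position; "tcp_rot": TCP orientation; "ft_force": force on the tool from outside, world axes, zero at the start; "torque": the same for the moment, N m; "finger_gap": opening from 0.0 (shut) to 1.0 (fully open).
Only numpy, scipy, OpenCV 4.12 (cv2) and the standard library are available. Lean on these libraries where they do the work, as an engineer would, in place of code of your own. Each camera call takes 0.05 s, during which the arm holds its last target.

TASK

Two washed mower engine parts lie on the bench: put the aluminium rocker cover into the wide lane of the sloped draining tray and the narrower black breather box into the narrow lane. Slide each one down its lane, under the cross bar, until its end rests against the back stop, lying flat and straight in the lane. Leave the spark plug cap, the copper washers, the wrench and the clamped cylinder head where they are.

Things in the scene. Friction and masses are not known exactly. Their poses are not given: they have to be found in the camera images.
- rocker_cover: Loose plain aluminium rocker (valve) cover, about 0.2 kg: a flange 84 long x 54 wide x 5 mm high with a raised body 76 x 44 mm on it, 28 mm high in all, plus 1.5 mm ribs on top. Origin: centre of the underside. x along its length, y across its width, z up. Starts flat on the bench, right (-y) of the tray; both ends are alike, so either end may go first.
- breather_box: Loose plain black plastic breather box, about 0.12 kg: a block 84 long x 32 wide x 28 mm high, with a hose stub 12 mm in diameter standing 8 mm up from its top, 26 mm from the middle towards +x. Origin: centre of the underside. x along its length, y across its width, z up. Starts flat on the bench, right (-y) of the tray; either end may go first.
- pan: Fixed bare-steel tray, floor 260 x 132 mm, on pine legs, sloping down away from the robot at 0.28 rad; upper end open. Origin: floor level at the foot of the back stop, mid-width. x down the slope into the stop, y across to the left, z square to the floor. Walls 10 mm high, 6 mm thick, one shared between two lanes; back stop 40 mm high. Friction holds parts where put: push or guide them down.
- cross_bar (a point): Middle of a fixed bar, 6 mm thick, spanning both lanes 42 mm up-slope of the stop; this point is its centre line, 52 mm square above the tray floor (49 mm free below it). It stands on an upright at each outer wall. Parts pass below it, but cannot be lowered flat into place from above. Axes as the tray's.
- wide_stop (a point): On the tray floor at the foot of the back stop, in the middle of the wide lane (68 mm clear between its walls, the left lane looking down the slope). Axes as the tray's: x down the slope into the stop (lane runs from x = -260 mm to 0), y to the left across the lanes, z square to the floor.
- narrow_stop (a point): The same point for the narrow lane (46 mm clear between its walls, the right lane seen looking down the slope), with the same axes: 63 mm in -y from wide_stop.
- plug_cap: Loose black spark plug cap, 26 mm across, 34 mm high with a stub of 6 mm radius to one side, standing on the bench; a bystander. Origin: centre of the underside.
- washers: Loose stack of copper crush washers (one rigid piece), 21 mm across, 12 mm high; a bystander. Origin: centre of the underside.
- wrench: Loose stubby chrome wrench, about 110 mm long, lying along its own x; a bystander. Origin: underside, about mid-length.
- clamp_block: Fixed pine block 200 x 120 x 35 mm with a finned aluminium cylinder head (90 x 90 mm, top about 92 mm over the bench) held by a toggle clamp (handle to -x, top about 125 mm, reaching 150 mm from the origin); a bystander at the right. Origin: centre of the block's underside.

How it is judged:
By the outcome, as a careful person would: the job done as asked, in the order asked, and still so for the second after the job is handed in, with the robot touching nothing.
It also fails if it takes over 72 s, if anything falls off the work surface, if the arm or the gripper's body presses on something with over 40 N, if the wrist force passes 120 N, or if a joint passes its speed limit or range.

## Working session

There is one attempt and no reset: what is moved stays moved. The work goes in short steps, Python scripts to look and compute and a shell command to move; the robot and the scene stay as the last step left them, time stands still between calls to the robot, and variables do not carry over. Pictures are saved under pics/ and viewed, and the job is handed in when it is done.

```bash
ls; mkdir -p pics; cat > h.py <<'E'
import numpy as np, cv2
from cell import r, camera, nets
def world(c, mask=None):
    K=np.array(c['intrinsics']);d=c['depth'];k1=c['k1']
    v,u=np.mgrid[0:480,0:640]
    P=cv2.undistortPoints(np.stack([u,v],-1).reshape(-1,1,2).astype(np.float64),K,np.array([k1,0,0,0.])).reshape(480,640,2)
    p=np.stack([P[...,0]*d,-P[...,1]*d,-d],-1)
    T=np.array(c['world_from_camera'])
    return p@T[:3,:3].T+T[:3,3]
E
python3 - <<'E'
from h import *
import pickle
for n in ['top','side']:
    c=camera(n)
    cv2.imwrite(f'pics/{n}0.png',c['img'][...,::-1])
    pickle.dump(c,open(f'{n}0.pkl','wb'))
    W=world(c)
    for l in ['rocker_cover','breather_box','pan','cross_bar','plug_cap','washers','wrench','clamp_block']:
        for m in nets.masks_of(c,l)[:2]:
            g=m['region']&(c['depth']>0)
            v,u=np.nonzero(m['region'])
            if g.sum(): print(n,l,round(m['conf'],2),'px',u.mean().round(),v.mean().round(),g.sum(),np.median(W[g],0).round(3),W[g].min(0).round(3),W[g].max(0).round(3))
s=r.state();print(s['t'],s['position'],np.round(s['tcp_rot'],3),s['finger_gap'])
E
```

```text
pics
top rocker_cover 0.97 px 403.0 259.0 1037 [ 0.552 -0.321  0.026] [ 0.505 -0.367 -0.006] [ 0.605 -0.28   0.038]
top breather_box 0.7 px 304.0 247.0 671 [ 0.577 -0.114  0.027] [ 0.536 -0.147 -0.004] [ 0.622 -0.078  0.043]
top pan 0.55 px 198.0 256.0 8546 [0.554 0.103 0.055] [ 0.423  0.033 -0.007] [0.709 0.192 0.102]
top cross_bar 0.55 px 198.0 256.0 8447 [0.555 0.103 0.054] [ 0.423  0.034 -0.005] [0.709 0.192 0.102]
top plug_cap 0.66 px 423.0 185.0 181 [ 0.709 -0.369  0.031] [ 0.695 -0.386 -0.006] [ 0.736 -0.355  0.041]
top washers 0.63 px 308.0 199.0 76 [ 0.686 -0.121  0.012] [ 0.677 -0.13  -0.002] [ 0.697 -0.11   0.018]
top wrench 0.87 px 363.0 184.0 491 [ 0.718 -0.241  0.007] [ 0.67  -0.267 -0.006] [ 0.779 -0.22   0.014]
top wrench 0.73 px 198.0 256.0 8492 [0.554 0.103 0.055] [ 0.423  0.033 -0.005] [0.71  0.192 0.102]
top clamp_block 0.89 px 503.0 253.0 6121 [ 0.562 -0.518  0.049] [ 0.421 -0.603 -0.007] [ 0.673 -0.465  0.129]
side rocker_cover 0.81 px 326.0 323.0 1356 [ 0.552 -0.332  0.027] [ 0.507 -0.364 -0.   ] [ 0.605 -0.29   0.032]
side rocker_cover 0.39 px 288.0 179.0 3837
[... 440 characters left out ...]
0.425  0.031 -0.002] [0.72  0.35  0.099]
side plug_cap 0.59 px 420.0 326.0 317 [ 0.708 -0.375  0.027] [ 0.696 -0.386 -0.002] [ 0.737 -0.333  0.036]
side washers 0.42 px 363.0 244.0 63 [ 0.687 -0.123  0.012] [ 0.678 -0.131  0.002] [ 0.695 -0.108  0.015]
side wrench 0.73 px 287.0 180.0 3594 [0.56  0.091 0.056] [ 0.425  0.031 -0.001] [0.692 0.35  0.099]
side wrench 0.67 px 397.0 280.0 518 [ 0.717 -0.241  0.007] [ 0.669 -0.265 -0.002] [ 0.779 -0.218  0.012]
side clamp_block 0.97 px 370.0 426.0 14406 [ 0.566 -0.547  0.048] [ 0.422 -0.592 -0.003] [ 0.696 -0.432  0.126]
0.9 [0.20513797 0.64302254 0.25631038] [[ 0.953 -0.304 -0.   ]
 [-0.304 -0.953 -0.   ]
 [-0.     0.    -1.   ]] 0.9980106245153086
```

View pictures.

View pics/top0.png

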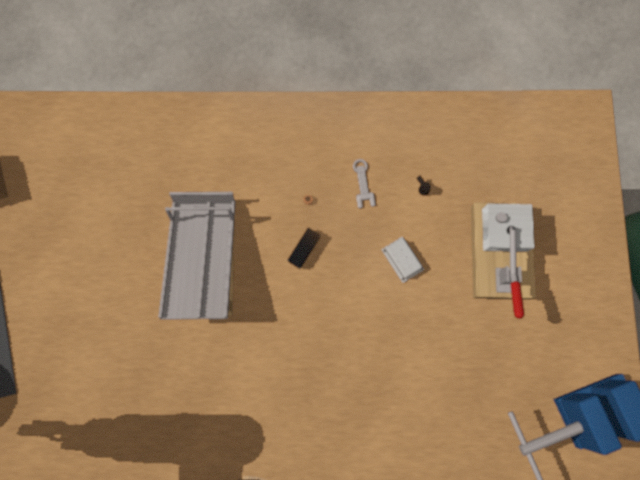

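View pics/side0.png

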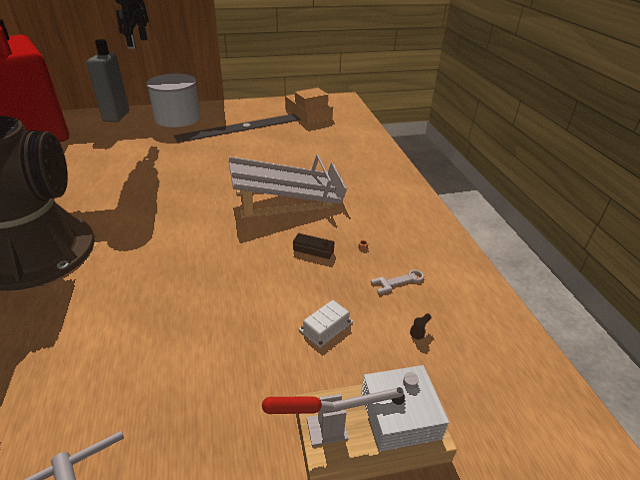

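```bash
cat > fit.py <<'E'
import numpy as np, cv2, pickle, sys
from h import world
for n in ['top','side']:
    c=pickle.load(open(f'{n}0.pkl','rb')); W=world(c)
    for nm,x0,x1,y0,y1,z0 in [('rc',.49,.62,-.38,-.26,.018),('bb',.52,.64,-.16,-.06,.018)]:
        g=(c['depth']>0)&(W[...,0]>x0)&(W[...,0]<x1)&(W[...,1]>y0)&(W[...,1]<y1)
        p=W[g&(W[...,2]>z0)&(W[...,2]<.034)]
        print(n,nm,len(p),cv2.minAreaRect((p[:,:2]*1000).astype(np.float32)),np.median(p[:,2]))
        q=W[g&(W[...,2]>.032)]; print('  high',len(q),np.median(q,0).round(4))
    g=(c['depth']>0)&(W[...,0]>.36)&(W[...,0]<.78)&(W[...,1]>-.02)&(W[...,1]<.23)
    P=W[g]
    # walls/floor: RANSAC-ish plane fit
    best=None;rng=np.random.default_rng(0)
    Q=P[P[:,2]>.012]
    for _ in range(2000):
        a,b,d=Q[rng.choice(len(Q),3,False)]
        nn=np.cross(b-a,d-a);l=np.linalg.norm(nn)
        if l<1e-6: continue
        nn/=l; nn*=np.sign(nn[2])
        if nn[2]<.9 or nn[2]>.985: continue
        k=(abs((Q-a)@nn)<.002).sum()
        if best is None or k>best[0]: best=(k,nn,a)
    k,nn,a=best; I=Q[abs((Q-a)@nn)<.003]; m=I.mean(0); nn=np.linalg.svd(I-m,full_matrices=False)[2][2]; nn*=np.sign(nn[2])
    print(n,'plane',k,nn.round(4),m.round(4),'tilt',np.arccos(nn[2]), 'dir',np.degrees(np.arctan2(nn[1],nn[0])),'ext',I.min(0).round(3),I.max(0).round(3))
    h=(Q-m)@nn
    print(np.histogram(h*1000,bins=range(-8,64,4)))
    xd=np.array([nn[2],0,-nn[0]]);xd/=np.linalg.norm(xd);
    print(cv2.minAreaRect((np.stack([(I-m)@xd,(I-m)@np.cross(nn,xd)],1)*1000).astype(np.float32)))
E
python3 fit.py
```

```text
top rc 767 ((555.5965576171875, -323.2189025878906), (78.58711242675781, 45.93992233276367), 30.867136001586914) 0.027446940442843903
  high 45 [ 0.5563 -0.3245  0.033 ]
top bb 591 ((579.003662109375, -112.83842468261719), (33.302005767822266, 85.64978790283203), 58.046356201171875) 0.027524333733656592
  high 46 [ 0.5974 -0.1242  0.0341]
top plane 3927 [0.2696 0.0047 0.9629] [0.5407 0.1038 0.0545] tilt 0.2730690847270456 dir 0.999193090889301 ext [0.423 0.034 0.013] [0.682 0.165 0.09 ]
(array([ 285, 3054, 2837,  612,  725,  208,   70,   78,   67,   76,   97,
        118,   63,    8,   54,  115,   30]), array([-8, -4,  0,  4,  8, 12, 16, 20, 24, 28, 32, 36, 40, 44, 48, 52, 56,
       60]))
((12.481597900390625, -3.889129638671875), (268.3226318359375, 130.9468231201172), 0.3019293546676636)
side rc 951 ((555.8328857421875, -321.9167175292969), (75.9272232055664, 45.259178161621094), 31.990915298461914) 0.028306265085727977
  high 1 [ 0.5485 -0.3128  0.0322]
side bb 485 ((578.2274780273438, -111.86738586425781), (35.66852569580078, 84.24293518066406), 58.32659149169922) 0.02788011174319327
  high 22 [ 0.6004 -0.1265  0.0357]
side plane 1811 [2.765e-01 8.000e-04 9.610e-01] [0.5433 0.1057 0.0551] tilt 0.28019823128061205 dir 0.168234469407999 ext [0.425 0.033 0.013] [0.682 0.169 0.091]
(array([  41, 1070, 1094,  463,  539,   44,   52,   43,   40,   49,   49,
         74,   28,   12,   24,   59,    4]), array([-8, -4,  0,  4,  8, 12, 16, 20, 24, 28, 32, 36, 40, 44, 48, 52, 56,
       60]))
((10.695335388183594, -4.2304840087890625), (266.73834228515625, 134.67575073242188), 0.345084011554718)
```

The top view shows the tray at px (160–235, 195–320), the breather box at (304,247), the cover at (403,259), and the bystanders to the right. The side view agrees, with both parts lying flat. Next I'll refine the tray frame.

```bash
cat > pan.py <<'E'
import numpy as np, cv2, pickle
from h import world
s,co=np.sin(.28),np.cos(.28)
for n in ['top','side']:
    c=pickle.load(open(f'{n}0.pkl','rb')); W=world(c)
    g=(c['depth']>0)&(W[...,0]>.36)&(W[...,0]<.76)&(W[...,1]>-.0)&(W[...,1]<.2)
    Q=W[g]
    X=np.array([co,0,-s]);Z=np.array([s,0,co]);O=np.array([.55,.1,.05])
    p=np.stack([(Q-O)@X,Q[:,1]-.1,(Q-O)@Z],1)*1000
    f=p[(abs(p[:,2])<6)&(p[:,0]<60)]
    print(n,'floor mode',np.histogram(f[:,2],bins=np.arange(-8,14,1)))
    for x0 in range(-120,120,40):
        q=p[(p[:,0]>x0)&(p[:,0]<x0+40)&(abs(p[:,2])<25)]
        print(' slab',x0,'y2,98',np.percentile(q[:,1],[1,99]).round(1))
        # profile of z by y
        print('   ',[ (y,round(float(np.median(q[(q[:,1]>=y)&(q[:,1]<y+4)][:,2])),1)) for y in range(-68,72,4) if ((q[:,1]>=y)&(q[:,1]<y+4)).sum()>3])
    t=p[p[:,2]>25]
    print('top bits',[(x,int(((t[:,0]>=x)&(t[:,0]<x+4)).sum()),round(float(np.max(t[(t[:,0]>=x)&(t[:,0]<x+4)][:,2],initial=0)))for x in range(40,170,4)])
    print('xmin',np.percentile(p[(abs(p[:,2])<12)][:,0],[.5,1,99]))
E
python3 pan.py
```

```text
File "pan.py", line 18
    print('top bits',[(x,int(((t[:,0]>=x)&(t[:,0]<x+4)).sum()),round(float(np.max(t[(t[:,0]>=x)&(t[:,0]<x+4)][:,2],initial=0)))for x in range(40,170,4)])
                                                                                                                                                       ^
SyntaxError: closing parenthesis ']' does not match opening parenthesis '('
```

```bash
sed -i 's/initial=0)))for/initial=0)))) for/' pan.py; python3 pan.py
```

```text
top floor mode (array([  0,   0,   7,  17,  74, 195, 367, 584, 772, 851, 765, 613, 366,
       217,   0,   0,   0,   0,   0,   0,   0]), array([-8, -7, -6, -5, -4, -3, -2, -1,  0,  1,  2,  3,  4,  5,  6,  7,  8,
        9, 10, 11, 12, 13]))
 slab -120 y2,98 [-65.8  66. ]
    [(-68, 9.5), (-64, 11.1), (-60, 2.6), (-56, 0.9), (-52, 1.6), (-48, 0.9), (-44, 0.3), (-40, 1.1), (-36, 1.3), (-32, 2.0), (-28, 2.2), (-24, 0.9), (-20, 2.1), (-16, 6.4), (-12, 10.2), (-8, 1.2), (-4, 2.2), (0, 0.6), (4, 1.7), (8, 1.0), (12, 1.4), (16, 0.9), (20, 1.9), (24, 1.0), (28, 1.2), (32, 0.6), (36, 2.0), (40, 1.4), (44, 1.3), (48, 1.0), (52, 1.6), (56, 1.5), (60, 7.1), (64, 10.3)]
 slab -80 y2,98 [-65.6  66.2]
    [(-68, 8.2), (-64, 11.2), (-60, 2.7), (-56, 0.3), (-52, 1.2), (-48, 1.1), (-44, 0.8), (-40, 1.0), (-36, 1.4), (-32, 0.6), (-28, 1.6), (-24, 1.3), (-20, 1.2), (-16, 7.2), (-12, 11.0), (-8, 1.2), (-4, 1.0), (0, 1.2), (4, 1.5), (8, 0.9), (12, 1.1), (16, 1.5), (20, 1.9), (24, 1.4), (28, 0.4), (32, 1.6), (36, 1.2), (40, 1.2), (44, 1.7), (48, 1.2), (52, 1.4), (56, 1.9), (60, 7.6), (64, 10.8)]
 slab -40 
[... 4400 characters left out ...]
 (-20, 3.2), (-16, 2.8), (-12, 7.3), (-8, 9.9), (12, 3.1), (16, 2.4), (20, 3.3), (24, 2.6), (28, 2.5), (32, 2.6), (36, 2.3), (40, 2.9), (44, 2.2), (48, 2.2), (52, 3.1), (56, 2.6), (60, 6.8), (64, 9.3), (68, 11.8)]
top bits [(40, 0, 0), (44, 0, 0), (48, 0, 0), (52, 0, 0), (56, 0, 0), (60, 0, 0), (64, 0, 0), (68, 0, 0), (72, 0, 0), (76, 0, 0), (80, 15, 57), (84, 97, 59), (88, 44, 59), (92, 6, 54), (96, 0, 0), (100, 0, 0), (104, 0, 0), (108, 0, 0), (112, 0, 0), (116, 0, 0), (120, 0, 0), (124, 2, 45), (128, 157, 44), (132, 43, 44), (136, 2, 42), (140, 0, 0), (144, 0, 0), (148, 0, 0), (152, 0, 0), (156, 0, 0), (160, 0, 0), (164, 0, 0), (168, 0, 0)]
xmin [-129.57329622 -128.3515955   212.78104566]
```

```bash
python3 - <<'E'
import pickle
from h import *
for n in ['side','top']:
    c=pickle.load(open(n+'0.pkl','rb'));W=world(c)
    g=(c['depth']>0)&(np.hypot(W[...,0]-.205,W[...,1]-.643)<.12)&(W[...,2]>.15)
    p=W[g];v,u=np.nonzero(g);print(n,g.sum(), np.sort(p[:,2])[:12].round(4) if len(p) else '', (u.min(),u.max(),v.min(),v.max()) if len(u) else '')
    R=np.array([[.953,-.304],[-.304,-.953]])
    q=(p[:,:2]-[.205,.643])@R
    for z in np.arange(.225,.36,.01):
        k=(p[:,2]>=z)&(p[:,2]<z+.01)
        if k.sum()>2: print(z.round(3),k.sum(),q[k].min(0).round(3),q[k].max(0).round(3))
E
```

```text
side 1386 [0.15   0.15   0.1502 0.1505 0.1508 0.1509 0.1513 0.1513 0.1515 0.1516
 0.152  0.1521] (np.int64(100), np.int64(148), np.int64(0), np.int64(77))
0.245 47 [-0.012 -0.053] [0.012 0.053]
0.255 59 [-0.013 -0.054] [0.013 0.061]
0.265 59 [-0.012 -0.05 ] [0.013 0.059]
0.275 55 [-0.011 -0.055] [0.013 0.065]
0.285 76 [-0.013 -0.075] [0.017 0.074]
0.295 92 [-0.014 -0.07 ] [0.016 0.079]
0.305 114 [-0.013 -0.074] [0.019 0.075]
0.315 113 [-0.015 -0.077] [0.019 0.074]
0.325 118 [-0.012 -0.069] [0.022 0.072]
0.335 133 [-0.013 -0.072] [0.022 0.074]
0.345 89 [-0.014 -0.066] [0.013 0.067]
0.355 77 [-0.029 -0.003] [0.038 0.044]
top 0
```

```bash
cat > plan.py <<'E'
import numpy as np
from scipy.spatial.transform import Rotation as Ro
from scipy.linalg import logm,expm
from cell import r
def down(yaw):
    c,s=np.cos(np.radians(yaw)),np.sin(np.radians(yaw)); return np.array([[c,s,0],[s,-c,0],[0,0,-1.]])
# pan frame
PS,PY=.28,np.radians(.5)
PR=Ro.from_euler('z',PY).as_matrix()@np.array([[np.cos(PS),0,np.sin(PS)],[0,1,0],[-np.sin(PS),0,np.cos(PS)]])
PO=np.array([.6746,.102,.0165])
def pan(x,y,z): return PO+PR@np.array([x,y,z])
PT=PR@np.diag([-1,1,-1.])  # tool in tray: x upslope, y left, z into floor
def go(p,R,n=None):
    s=r.state(); A=np.array(s['tcp_rot']);a=np.array(s['position'])
    T=np.eye(4);T[:3,:3]=A.T@R;T[:3,3]=A.T@(np.array(p)-a)
    L=np.real(logm(T)); rv=Ro.from_matrix(T[:3,:3]).as_rotvec(degrees=True)
    m=n or int(max(1,np.ceil(np.linalg.norm(rv)/8.2),np.ceil(np.linalg.norm(L[:3,3])/.045)))
    E=expm(L/m)
    print('rows',m,'turn',(rv/m).round(2),'shift',E[:3,3].round(4),'| total shift',T[:3,3].round(4),'turn',rv.round(2))
def st():
    s=r.state();print('t',round(s['t'],2),'pos',np.round(s['position'],4),'F',np.round(s['ft_force'],1),'gap',round(s['finger_gap'],3),'q',np.round(s['joints'],2))
E
python3 -c "
from plan import *
go([.5318,-.3371,.15],down(211.5)); go([.5318,-.3371,.15],down(211.5),30)
print(PT)"
```

```text
rows 29 turn [ 0.   -0.    4.51] shift [ 0.0441 -0.0072  0.0037] | total shift [0.6091 0.8345 0.1063] turn [  0.    -0.   130.81]
rows 30 turn [ 0.   -0.    4.36] shift [ 0.0426 -0.007   0.0035] | total shift [0.6091 0.8345 0.1063] turn [  0.    -0.   130.81]
[[-0.96101884 -0.00872654 -0.27634513]
 [-0.00838668  0.99996192 -0.00241163]
 [ 0.27635565  0.         -0.96105544]]
```

```bash
python3 -m pendant '[[[0,0,4.36,0.0426,-0.007,0.0035,1],[0,0,4.36,0.0426,-0.007,0.0035,1],[0,0,4.36,0.0426,-0.007,0.0035,1],[0,0,4.36,0.0426,-0.007,0.0035,1],[0,0,4.36,0.0426,-0.007,0.0035,1]]]' 60; python3 -c "
from plan import *
st();go([.5318,-.3371,.15],down(211.5),25)"
```

```text
t: 1.4
position: [0.4119, 0.5795, 0.2384]
tcp_rot: [[0.77, -0.638, 0.0], [-0.638, -0.77, -0.0], [0.0, 0.0, -1.0]]
ft_force: [0.0, 0.9, -0.1]
finger_gap: 1.0
t 1.4 pos [0.4119 0.5795 0.2384] F [ 0.   0.9 -0.1] gap 1.0 q [ 1.23  0.43  0.08  0.   -1.22 -0.35]
rows 25 turn [-0.   -0.    4.35] shift [ 0.0426 -0.007   0.0035] | total shift [0.6773 0.6291 0.0886] turn [-0.0000e+00 -1.0000e-02  1.0884e+02]
```

```bash
python3 -m pendant '[[[0,0,4.36,0.0426,-0.007,0.0035,1],[0,0,4.36,0.0426,-0.007,0.0035,1],[0,0,4.36,0.0426,-0.007,0.0035,1],[0,0,4.36,0.0426,-0.007,0.0035,1],[0,0,4.36,0.0426,-0.007,0.0035,1]]]'; python3 -c "
from plan import *
st();go([.5318,-.3371,.15],down(211.5),20)"
```

```text
t: 1.9
position: [0.5787, 0.4442, 0.2209]
tcp_rot: [[0.478, -0.879, -0.0], [-0.879, -0.478, -0.0], [0.0, 0.0, -1.0]]
ft_force: [0.1, -0.1, 0.3]
finger_gap: 0.999
t 1.9 pos [0.5787 0.4442 0.2209] F [ 0.1 -0.1  0.3] gap 0.999 q [ 0.92  0.47  0.1   0.   -1.2  -0.42]
rows 20 turn [-0.   -0.    4.35] shift [ 0.0426 -0.007   0.0035] | total shift [0.664  0.4143 0.071 ] turn [-0.000e+00 -1.000e-02  8.703e+01]
```

```bash
python3 -m pendant '[[[0,0,4.36,0.0426,-0.007,0.0035,1],[0,0,4.36,0.0426,-0.007,0.0035,1],[0,0,4.36,0.0426,-0.007,0.0035,1],[0,0,4.36,0.0426,-0.007,0.0035,1],[0,0,4.36,0.0426,-0.007,0.0035,1]]]' | head -2;  python3 -m pendant '[[[0,0,4.36,0.0426,-0.007,0.0035,1],[0,0,4.36,0.0426,-0.007,0.0035,1],[0,0,4.36,0.0426,-0.007,0.0035,1],[0,0,4.36,0.0426,-0.007,0.0035,1],[0,0,4.36,0.0426,-0.007,0.0035,1]]]'|head -2;  python3 -m pendant '[[[0,0,4.36,0.0426,-0.007,0.0035,1],[0,0,4.36,0.0426,-0.007,0.0035,1],[0,0,4.36,0.0426,-0.007,0.0035,1],[0,0,4.36,0.0426,-0.007,0.0035,1],[0,0,4.36,0.0426,-0.007,0.0035,1]]]' |head -2;  python3 -m pendant '[[[0,0,4.36,0.0426,-0.007,0.0035,1],[0,0,4.36,0.0426,-0.007,0.0035,1],[0,0,4.36,0.0426,-0.007,0.0035,1],[0,0,4.36,0.0426,-0.007,0.0035,1],[0,0,4.36,0.0426,-0.007,0.0035,1]]]'; python3 -c "
from plan import *
st();go([.5318,-.3371,.15],down(211.5),1)"
```

```text
t: 2.4
position: [0.6833, 0.2566, 0.2034]
t: 2.9
position: [0.7107, 0.0436, 0.186]
t: 3.4
position: [0.6571, -0.1643, 0.1686]
t: 3.9
position: [0.5302, -0.3374, 0.1512]
tcp_rot: [[-0.854, -0.52, 0.0], [-0.52, 0.854, -0.0], [-0.0, -0.0, -1.0]]
ft_force: [0.3, -0.9, 0.6]
finger_gap: 0.998
t 3.9 pos [ 0.5302 -0.3374  0.1512] F [ 0.3 -0.9  0.6] gap 0.998 q [-0.26  0.37 -0.23  0.   -0.97 -0.77]
rows 1 turn [-0.02  0.   -0.17] shift [-0.0015 -0.0006  0.0012] | total shift [-0.0015 -0.0006  0.0012] turn [-0.02  0.   -0.17]
```

```bash
python3 -m pendant '[[[0,0,-0.17,-0.0015,-0.0006,0.04,1],[0,0,0,0,0,0.035,1],[0,0,0,0,0,0.025,1],[0,0,0,0,0,0.014,1],[0,0,0,0,0,0,1]]]'; python3 -c "
from plan import *
st();go([.5318,-.3371,.037],down(211.5),1)
from h import *
for n in ['side','top']:
    c=camera(n); i=c['img'][...,::-1]
    cv2.imwrite('pics/g1%s.png'%n,cv2.resize(i[220:420,200:470] if n=='side' else i[180:330,320:500],None,fx=3,fy=3))"
```

```text
t: 4.4
position: [0.5318, -0.3354, 0.0354]
tcp_rot: [[-0.851, -0.525, -0.003], [-0.525, 0.851, 0.001], [0.002, 0.003, -1.0]]
ft_force: [0.4, -0.4, 0.6]
finger_gap: 1.0
t 4.4 pos [ 0.5318 -0.3354  0.0354] F [ 0.4 -0.4  0.6] gap 1.0 q [-0.25  0.5  -0.33 -0.   -0.74 -0.77]
rows 1 turn [ 0.15 -0.13  0.17] shift [ 0.0009 -0.0015 -0.0016] | total shift [ 0.0009 -0.0015 -0.0016] turn [ 0.15 -0.13  0.17]
```

View pics/g1side.png

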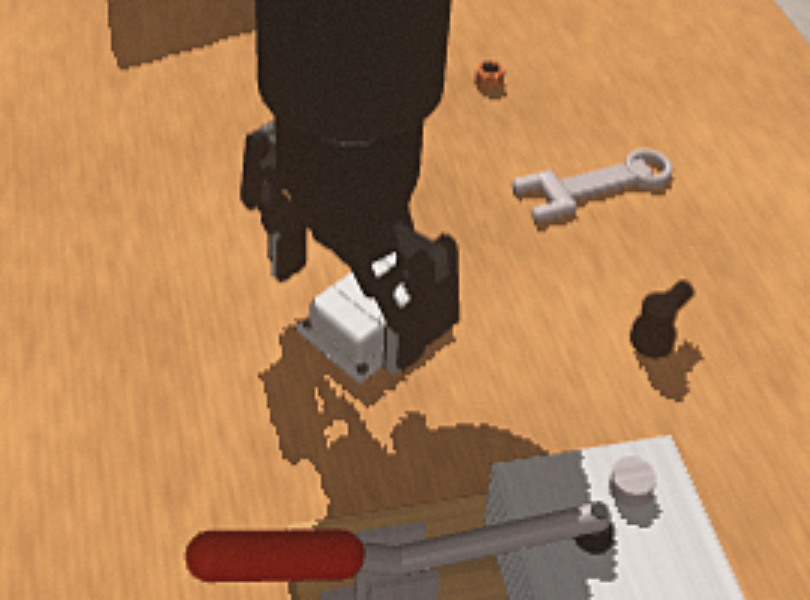

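```bash
python3 -m pendant '[[[0.15,-0.13,0.17,0.0009,-0.0015,-0.0016,1],[0,0,0,0,0,0,0.7],[0,0,0,0,0,0,0.55],[0,0,0,0,0,0,0.4],[0,0,0,0,0,0,0.3]]]' 60; python3 -m pendant '[[[0,0,0,0,0,0,0.3],[0,0,0,0,0,0,0.3],[0,0,0,0,0,0,0.3]]]'; python3 -c "
from plan import *
st()"
```

```text
t: 5.0
position: [0.5333, -0.3376, 0.04]
tcp_rot: [[-0.852, -0.523, 0.004], [-0.523, 0.852, -0.002], [-0.003, -0.004, -1.0]]
ft_force: [-1.0, 1.2, 4.9]
finger_gap: 0.488
t: 5.3
position: [0.5332, -0.3376, 0.0399]
tcp_rot: [[-0.852, -0.523, 0.004], [-0.523, 0.852, -0.002], [-0.003, -0.004, -1.0]]
ft_force: [-1.2, 1.9, 5.2]
finger_gap: 0.497
t 5.3 pos [ 0.5332 -0.3376  0.0399] F [-1.2  1.9  5.2] gap 0.497 q [-0.26  0.49 -0.33  0.   -0.74 -0.77]
```

```bash
python3 -m pendant '[[[0,0,0,0,0,-0.02,0.3],[0,0,0,0,0,-0.04,0.3],[0,0,0,0,0,-0.05,0.3],[0,0,0,0,0,-0.03,0.3],[0,0,0,0,0,0,0.3]]]'; python3 -c "
from plan import *
st();go(pan(-.192,.026,.120),PT)
from h import *
c=camera('side'); i=c['img'][...,::-1]
cv2.imwrite('pics/g2side.png',cv2.resize(i[150:400,200:470],None,fx=2.4,fy=2.4))"
```

```text
t: 5.8
position: [0.5346, -0.3383, 0.1845]
tcp_rot: [[-0.852, -0.523, 0.011], [-0.523, 0.852, -0.004], [-0.007, -0.01, -1.0]]
ft_force: [-0.2, -0.2, -1.8]
finger_gap: 0.494
t 5.8 pos [ 0.5346 -0.3383  0.1845] F [-0.2 -0.2 -1.8] gap 0.494 q [-0.26  0.34 -0.19  0.   -1.03 -0.77]
rows 11 turn [-0.43  1.47  2.8 ] shift [-0.0118  0.0411 -0.0012] | total shift [-0.2334  0.4024 -0.0025] turn [-4.77 16.21 30.79]
```

View pics/g2side.png

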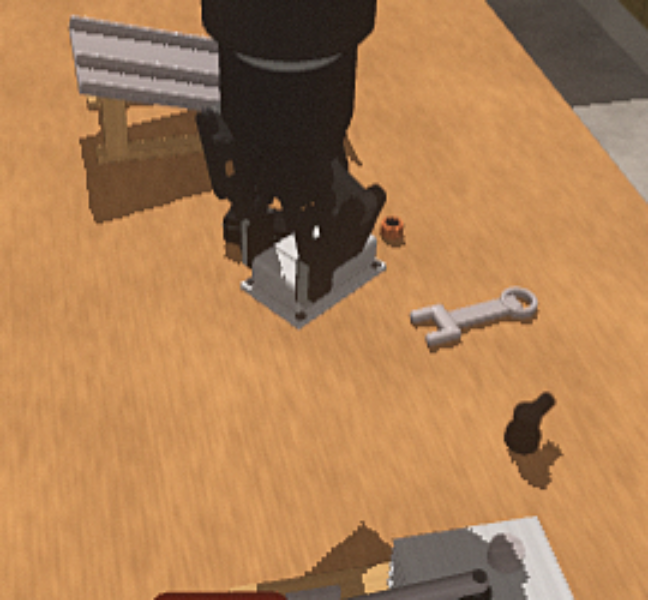

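The cover is held level by its near end (px ~310,280). I'll carry it to the tray.

```bash
python3 -m pendant '[[[-0.43,1.47,2.8,-0.0118,0.0411,-0.0012,0.3],[-0.43,1.47,2.8,-0.0118,0.0411,-0.0012,0.3],[-0.43,1.47,2.8,-0.0118,0.0411,-0.0012,0.3],[-0.43,1.47,2.8,-0.0118,0.0411,-0.0012,0.3],[-0.43,1.47,2.8,-0.0118,0.0411,-0.0012,0.3]]]'|head -2;python3 -m pendant '[[[-0.43,1.47,2.8,-0.0118,0.0411,-0.0012,0.3],[-0.43,1.47,2.8,-0.0118,0.0411,-0.0012,0.3],[-0.43,1.47,2.8,-0.0118,0.0411,-0.0012,0.3],[-0.43,1.47,2.8,-0.0118,0.0411,-0.0012,0.3],[-0.43,1.47,2.8,-0.0118,0.0411,-0.0012,0.3]]]'|head -2;python3 -m pendant '[[[-0.43,1.47,2.8,-0.0118,0.0411,-0.0012,0.3],[0,0,0,0,0,0,0.3]]]';  python3 -c "
from plan import *
st();go(pan(-.192,.026,.120),PT,1)
s=r.state(); print(PR.T@(np.array(s['position'])-PO))"
```

```text
t: 6.35
position: [0.4942, -0.1256, 0.1823]
t: 6.85
position: [0.5108, 0.0873, 0.1813]
t: 7.05
position: [0.5216, 0.1314, 0.1785]
tcp_rot: [[-0.958, -0.009, -0.286], [-0.009, 1.0, -0.0], [0.286, 0.002, -0.958]]
ft_force: [0.4, -1.3, -1.7]
finger_gap: 0.497
t 7.05 pos [0.5216 0.1314 0.1785] F [ 0.4 -1.3 -1.7] gap 0.497 q [ 0.51  0.36 -0.14 -0.14 -1.32 -2.02]
rows 1 turn [ 0.12 -0.6   0.06] shift [ 0.0006 -0.0047 -0.0065] | total shift [ 0.0006 -0.0047 -0.0065] turn [ 0.12 -0.6   0.06]
[-0.19151388  0.03072567  0.113458  ]
```

```bash
python3 -m pendant '[[[0.12,-0.6,0,0,-0.004,0.02,0.3],[0,0,0,0,0,0.03,0.3],[0,0,0,0,0,0.015,0.3],[0,0,0,0,0,0,0.3],[0,0,0,0,0,0,0.3]]]'|tail -2;  python3 -c "
from plan import *
st();go(pan(-.192,.026,.045),PT,1)
s=r.state(); print(PR.T@(np.array(s['position'])-PO))
from h import *
for n in ['side','top']:
    c=camera(n); i=c['img'][...,::-1]
    cv2.imwrite('pics/g3%s.png'%n,cv2.resize(i[110:260,180:400] if n=='side' else i[170:340,120:320],None,fx=3,fy=3))"
```

```text
ft_force: [0.1, -0.4, -0.9]
finger_gap: 0.498
t 7.55 pos [0.5032 0.123  0.1182] F [ 0.1 -0.4 -0.9] gap 0.498 q [ 0.52  0.39 -0.26 -0.15 -1.17 -2.01]
rows 1 turn [-0.    0.12 -0.01] shift [-0.0006  0.0036  0.0054] | total shift [-0.0006  0.0036  0.0054] turn [-0.    0.12 -0.01]
[-0.19262683  0.0224492   0.05042221]
```

View pics/g3side.png

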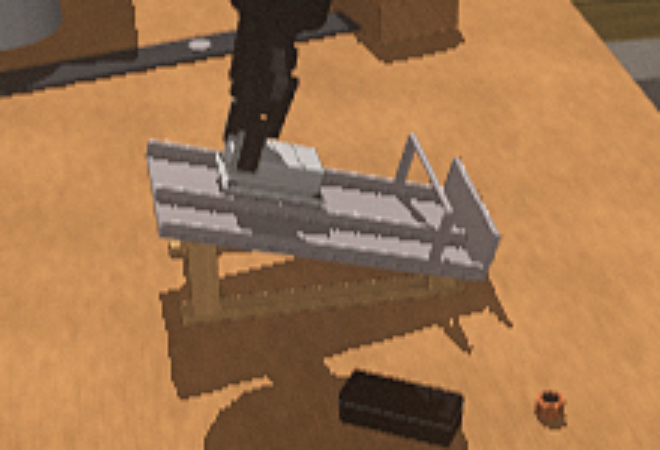

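View pics/g3top.png

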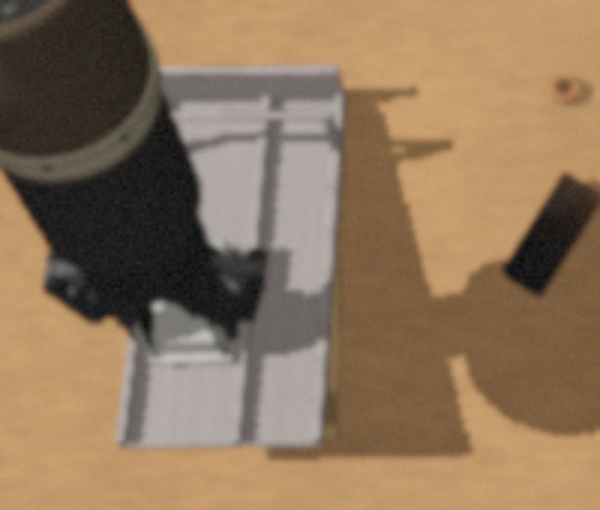

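```bash
python3 -m pendant '[[[0,0,0,0,0.0036,0.004,0.3],[0,0,0,0,0,0.0035,0.3],[0,0,0,-0.01,0,0,0.3],[0,0,0,-0.02,0,0,0.3],[0,0,0,0,0,0,0.3]]]'|tail -2;  python3 -c "
from plan import *
st();go(pan(-.162,.026,.043),PT,1)
s=r.state(); print(PR.T@(np.array(s['position'])-PO))"
```

```text
ft_force: [-0.3, 1.6, -2.6]
finger_gap: 0.496
t 8.15 pos [0.5322 0.1271 0.1024] F [-0.3  1.6 -2.6] gap 0.496 q [ 0.5   0.45 -0.21 -0.14 -1.16 -1.99]
rows 1 turn [ 0.04  0.22 -0.01] shift [ 0.0016 -0.0004  0.0003] | total shift [ 0.0016 -0.0004  0.0003] turn [ 0.04  0.22 -0.01]
[-0.16042185  0.02638686  0.04329281]
```

```bash
python3 -m pendant '[[[0,0.2,0,-0.015,0,0,0.3],[0,0,0,-0.02,0,0,0.3],[0,0,0,-0.02,0,0,0.3],[0,0,0,-0.015,0,0,0.3],[0,0,0,-0.008,0,0,0.3]]]'|tail -2; python3 -m pendant '[[[0,0,0,0,0,0,0.3],[0,0,0,0,0,0,0.3]]]'|tail -2;  python3 -c "
from plan import *
st();go(pan(-.075,.026,.040),PT,1)
s=r.state(); print(PR.T@(np.array(s['position'])-PO))
from h import *
for n in ['side','top']:
    c=camera(n); i=c['img'][...,::-1]
    cv2.imwrite('pics/g4%s.png'%n,cv2.resize(i[110:260,180:400] if n=='side' else i[170:340,120:320],None,fx=3,fy=3))"
```

```text
ft_force: [-0.2, 0.5, -1.7]
finger_gap: 0.491
ft_force: [-0.7, 1.1, -2.6]
finger_gap: 0.495
t 8.85 pos [0.6046 0.1277 0.0816] F [-0.7  1.1 -2.6] gap 0.495 q [ 0.45  0.57 -0.05 -0.13 -1.21 -1.95]
rows 1 turn [ 0.05 -0.05 -0.01] shift [-0.0101 -0.0003  0.0033] | total shift [-0.0101 -0.0003  0.0033] turn [ 0.05 -0.05 -0.01]
[-0.08505672  0.02629156  0.04331288]
```

View pics/g4side.png

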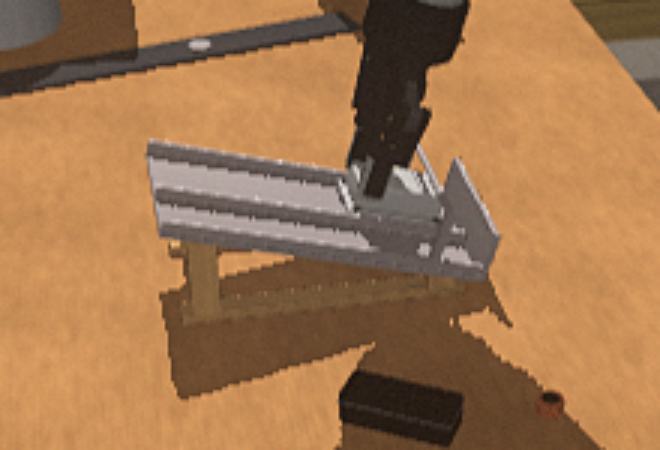

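View pics/g4top.png

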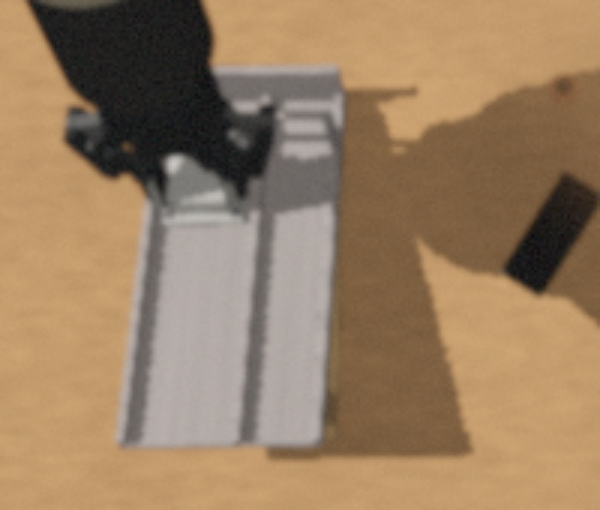

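```bash
python3 -m pendant '[[[0,0,0,-0.007,0,0,0.3],[0,0,0,0,0,0.0015,0.3],[0,0,0,0,0,0.0015,0.3],[0,0,0,0,0,0.001,0.3],[0,0,0,0,0,0,0.3]]]'|tail -2;  python3 -c "
from plan import *
st()
s=r.state(); print(PR.T@(np.array(s['position'])-PO))"
```

```text
ft_force: [-0.9, 1.2, 2.4]
finger_gap: 0.496
t 9.45 pos [0.6108 0.1279 0.0765] F [-0.9  1.2  2.4] gap 0.496 q [ 0.45  0.58 -0.04 -0.13 -1.2  -1.95]
[-0.0776915   0.02645701  0.04006768]
```

```bash
python3 -m pendant '[[[0,0,0,-0.003,0,0,0.3],[0,0,0,-0.003,0,0,0.3],[0,0,0,0,0,0,0.3]]]'|tail -2;  python3 -c "
from plan import *
st()
s=r.state(); print(PR.T@(np.array(s['position'])-PO), PR.T@np.array(s['ft_force']))"
```

```text
ft_force: [-1.3, 0.7, 6.1]
finger_gap: 0.496
t 9.75 pos [0.617  0.1278 0.0747] F [-1.3  0.7  6.1] gap 0.496 q [ 0.44  0.59 -0.03 -0.13 -1.21 -1.95]
[-0.07125244  0.02626983  0.04002298] [-2.94780723  0.74474189  5.45839325]
```

```bash
python3 -m pendant '[[[0,0,0,0,0,0,0.6],[0,0,0,0,0,0,0.75],[0,0,0,0,0,0,0.75],[0,0,0,0,0,-0.02,0.75],[0,0,0,0,0,-0.03,0.75]]]'|tail -2; python3 -m pendant '[[[0,0,0,0.02,0,-0.01,0.4],[0,0,0,0.03,0,0,0],[0,0,0,0,0,0,0],[0,0,0,0,0,0,0],[0,0,0,0,0,0,0]]]'|tail -2;  python3 -c "
from plan import *
st()
s=r.state(); print(PR.T@(np.array(s['position'])-PO), PR.T@np.array(s['ft_force']))
from h import *
for n in ['side','top']:
    c=camera(n); i=c['img'][...,::-1]
    cv2.imwrite('pics/g5%s.png'%n,cv2.resize(i[110:260,180:400] if n=='side' else i[170:340,120:320],None,fx=3,fy=3))"
```

```text
ft_force: [1.0, 1.6, 0.7]
finger_gap: 0.749
ft_force: [0.1, 0.9, -0.5]
finger_gap: 0.002
t 10.75 pos [0.5855 0.1276 0.1455] F [ 0.1  0.9 -0.5] gap 0.002 q [ 0.46  0.48 -0.04 -0.13 -1.3  -1.98]
[-0.12107662  0.02632704  0.09937269] [ 0.27531254  0.93485765 -0.48055369]
```

View pics/g5side.png

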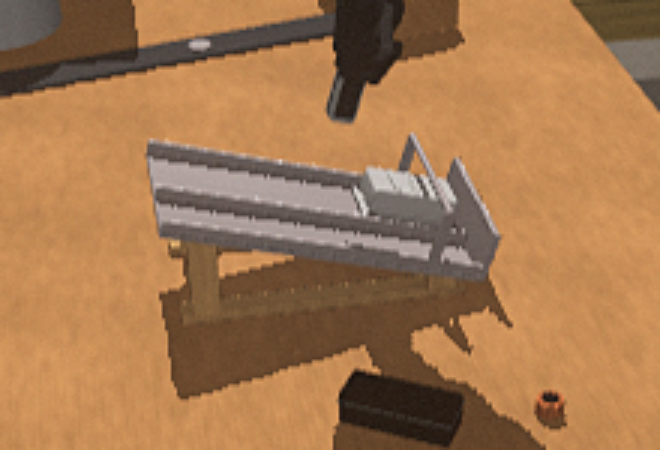

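View pics/g5top.png

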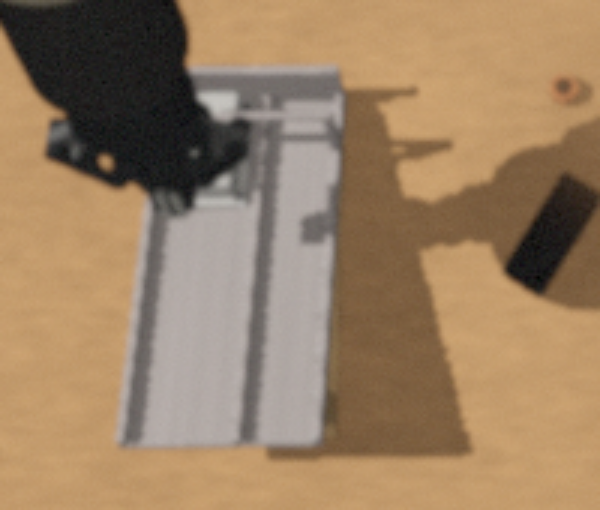

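The cover lies flat in the wide lane under the bar, near the stop. Next I'll push it home with closed fingers.

```bash
python3 -m pendant '[[[0,0,0,0,0,0.03,0],[0,0,0,0,0,0.025,0],[0,0,0,0,0,0.008,0],[0,0,0,-0.008,0,0,0],[0,0,0,-0.008,0,0,0]]]'|tail -2; python3 -m pendant '[[[0,0,0,-0.003,0,0,0],[0,0,0,-0.003,0,0,0],[0,0,0,-0.003,0,0,0],[0,0,0,-0.002,0,0,0],[0,0,0,0,0,0,0]]]'|tail -2;  python3 -c "
from plan import *
st()
s=r.state(); print(PR.T@(np.array(s['position'])-PO), PR.T@np.array(s['ft_force']))"
```

```text
ft_force: [0.8, -0.5, 0.2]
finger_gap: 0.001
ft_force: [-0.1, 0.0, -0.3]
finger_gap: -0.001
t 11.85 pos [0.5938 0.1277 0.0779] F [-0.1  0.  -0.3] gap -0.001 q [ 0.46  0.56 -0.08 -0.13 -1.19 -1.96]
[-0.09439944  0.02635945  0.03670845] [-0.03287588  0.04781903 -0.29097693]
```

```bash
python3 -m pendant '[[[0,0,0,-0.002,0,0,0],[0,0,0,-0.001,0,0,0],[0,0,0,-0.001,0,0,0],[0,0,0,0,0,0,0]]]'|tail -2;  python3 -c "
from plan import *
st()
s=r.state(); print(PR.T@(np.array(s['position'])-PO), PR.T@np.array(s['ft_force']))
from h import *
for n in ['side']:
    c=camera(n); i=c['img'][...,::-1]
    cv2.imwrite('pics/g6%s.png'%n,cv2.resize(i[140:220,280:370],None,fx=7,fy=7))"
```

```text
ft_force: [0.5, -0.4, 0.9]
finger_gap: -0.001
t 12.25 pos [0.5973 0.1277 0.0767] F [ 0.5 -0.4  0.9] gap -0.001 q [ 0.46  0.56 -0.07 -0.13 -1.19 -1.95]
[-0.09072052  0.02637298  0.03659108] [ 0.22591715 -0.44780892  0.95028972]
```

View pics/g6side.png

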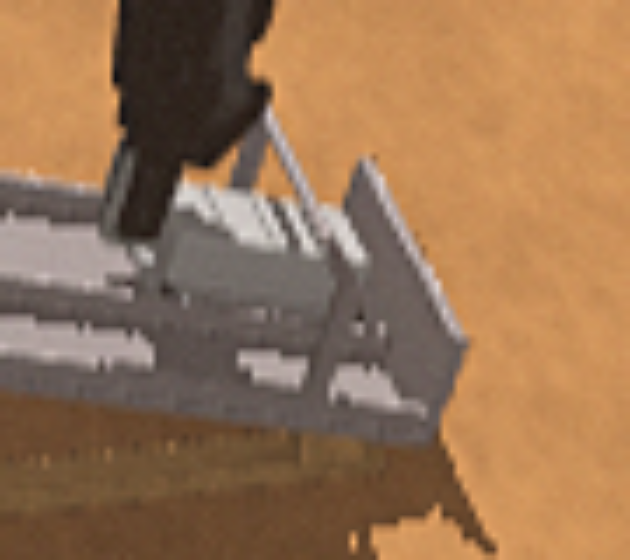

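```bash
for i in 1; do python3 -m pendant '[[[0,0,0,-0.001,0,0,0],[0,0,0,-0.001,0,0,0],[0,0,0,0,0,0,0]]]'|tail -2;  python3 -c "
from plan import *
s=r.state(); print(s['t'],PR.T@(np.array(s['position'])-PO), PR.T@np.array(s['ft_force']))"; done
```

```text
ft_force: [-4.0, 1.8, 5.5]
finger_gap: 0.002
12.6 [-0.08930655  0.02641578  0.03658497] [-5.36712734  1.78956104  4.20744445]
```

```bash
for i in 1; do python3 -m pendant '[[[0,0,0,-0.001,0,0,0],[0,0,0,-0.001,0,0,0],[0,0,0,0,0,0,0]]]'|tail -2;  python3 -c "
from plan import *
s=r.state(); print(s['t'],PR.T@(np.array(s['position'])-PO), PR.T@np.array(s['ft_force']))"; done
```

```text
ft_force: [-11.1, 2.8, 11.5]
finger_gap: -0.004
12.9 [-0.08913855  0.0263693   0.03656587] [-13.77127801   2.89612512   7.9652732 ]
```

Position stalled while the force rose to 14 N, so the cover is seated against the stop. I'll back off and check.

```bash
python3 -m pendant '[[[0,0,0,0.006,0,0,0],[0,0,0,0.01,0,-0.02,0],[0,0,0,0.02,0,-0.04,0],[0,0,0,0.02,0,-0.04,0.5],[0,0,0,0,0,0,1]]]'|tail -4;  python3 -c "
from plan import *
st();go([.5566,-.0985,.12],down(148))
from h import *
import pickle
for n in ['side','top']:
    c=camera(n); i=c['img'][...,::-1];pickle.dump(c,open(n+'1.pkl','wb'))
    cv2.imwrite('pics/g7%s.png'%n,cv2.resize(i[140:220,280:370],None,fx=7,fy=7) if n=='side' else cv2.resize(i[170:340,120:320],None,fx=3,fy=3))"
```

```text
position: [0.578, 0.1282, 0.1938]
tcp_rot: [[-0.964, -0.01, -0.265], [-0.01, 1.0, 0.001], [0.265, 0.004, -0.964]]
ft_force: [0.5, -0.3, -0.5]
finger_gap: 0.335
t 13.4 pos [0.578  0.1282 0.1938] F [ 0.5 -0.3 -0.5] gap 0.335 q [ 0.47  0.42 -0.02 -0.12 -1.37 -1.99]
rows 6 turn [-0.69 -2.51  5.4 ] shift [-0.007  -0.0378  0.0118] | total shift [ 0.0034 -0.2267  0.0765] turn [ -4.14 -15.04  32.38]
```

View pics/g7side.png

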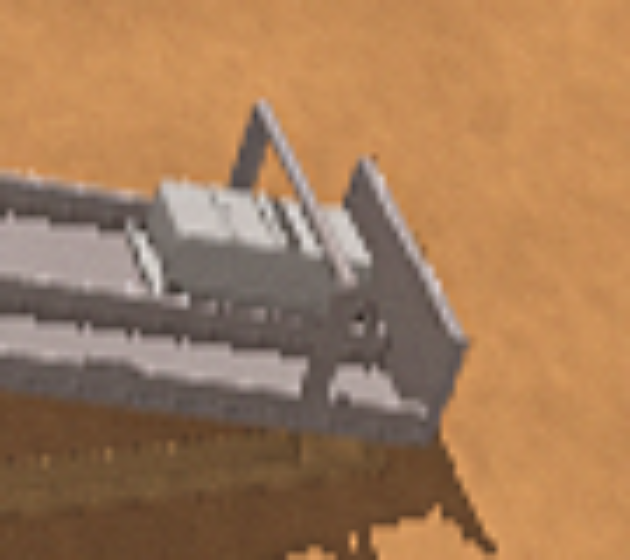

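View pics/g7top.png

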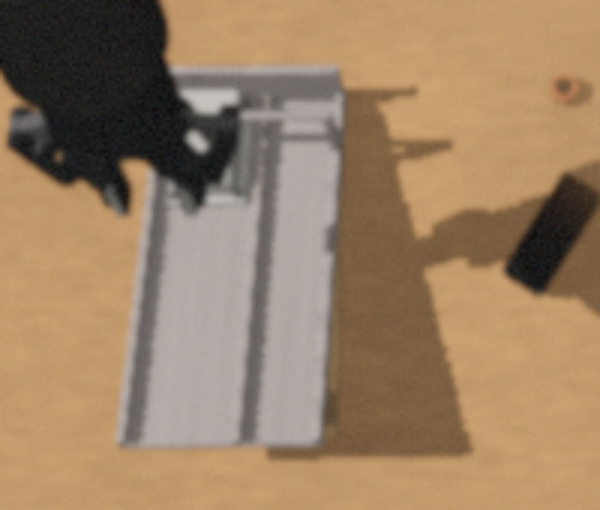

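The side view shows the cover flat, with its far end at the stop (px ~370,260). Next is the breather box.

```bash
python3 -m pendant '[[[-0.69,-2.5,5.4,-0.007,-0.0378,0.0118,1],[-0.69,-2.5,5.4,-0.007,-0.0378,0.0118,1],[-0.69,-2.5,5.4,-0.007,-0.0378,0.0118,1],[-0.69,-2.5,5.4,-0.007,-0.0378,0.0118,1],[-0.69,-2.5,5.4,-0.007,-0.0378,0.0118,1]]]'|head -2; python3 -m pendant '[[[-0.69,-2.5,5.4,-0.007,-0.0378,0.0118,1],[0,0,0,0,0,0,1],[0,0,0,0,0,0,1],[0,0,0,0,0,0,1]]]'; python3 -c "
from plan import *
st();go([.5566,-.0985,.037],down(148),1)"
```

```text
t: 14.0
position: [0.5631, -0.0641, 0.1237]
t: 14.4
position: [0.5529, -0.099, 0.1138]
tcp_rot: [[-0.848, 0.53, -0.012], [0.53, 0.848, -0.003], [0.009, -0.009, -1.0]]
ft_force: [0.7, 0.2, 0.1]
finger_gap: 1.0
t 14.4 pos [ 0.5529 -0.099   0.1138] F [0.7 0.2 0.1] gap 1.0 q [ 0.17  0.31 -0.41  0.   -0.85 -2.3 ]
rows 1 turn [-0.54 -0.51 -0.03] shift [-0.0036  0.0031  0.0768] | total shift [-0.0036  0.0031  0.0768] turn [-0.54 -0.51 -0.03]
```

```bash
python3 -m pendant '[[[-0.54,-0.51,0,-0.0036,0.0031,0.03,1],[0,0,0,0,0,0.03,1],[0,0,0,0,0,0.0168,1],[0,0,0,0,0,0,1],[0,0,0,0,0,0,1]]]'; python3 -c "
from plan import *
st();go([.5566,-.0985,.037],down(148),1)
from h import *
c=camera('side'); i=c['img'][...,::-1]
cv2.imwrite('pics/g8side.png',cv2.resize(i[160:290,240:400],None,fx=4,fy=4))"
```

```text
t: 14.9
position: [0.5574, -0.0979, 0.0374]
tcp_rot: [[-0.848, 0.53, -0.0], [0.53, 0.848, -0.0], [-0.0, -0.0, -1.0]]
ft_force: [1.2, 0.9, -0.2]
finger_gap: 1.003
t 14.9 pos [ 0.5574 -0.0979  0.0374] F [ 1.2  0.9 -0.2] gap 1.003 q [ 0.17  0.42 -0.48  0.   -0.67 -2.3 ]
rows 1 turn [-0.01  0.01  0.02] shift [ 0.0004 -0.0009  0.0004] | total shift [ 0.0004 -0.0009  0.0004] turn [-0.01  0.01  0.02]
```

View pics/g8side.png

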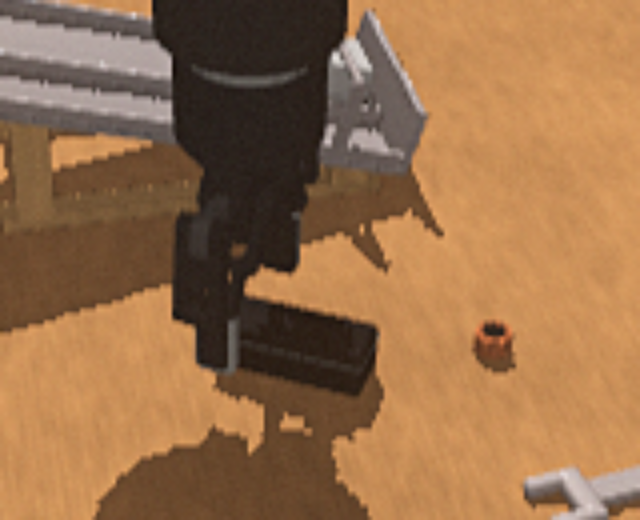

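```bash
python3 -m pendant '[[[0,0,0,0,0,0,0.6],[0,0,0,0,0,0,0.4],[0,0,0,0,0,0,0.3],[0,0,0,0,0,0,0.2],[0,0,0,0,0,0,0.2]]]' 50|tail -2; python3 -m pendant '[[[0,0,0,0,0,0,0.2],[0,0,0,0,0,0,0.2],[0,0,0,0,0,0,0.2]]]'; python3 -c "
from plan import *
st()"
```

```text
ft_force: [-1.2, 0.4, 4.9]
finger_gap: 0.361
t: 15.75
position: [0.5571, -0.0986, 0.0382]
tcp_rot: [[-0.847, 0.531, 0.001], [0.531, 0.847, 0.0], [-0.001, 0.001, -1.0]]
ft_force: [-2.2, 0.7, 5.8]
finger_gap: 0.359
t 15.75 pos [ 0.5571 -0.0986  0.0382] F [-2.2  0.7  5.8] gap 0.359 q [ 0.17  0.42 -0.48  0.   -0.67 -2.3 ]
```

```bash
python3 -m pendant '[[[0,0,0,0,0,-0.02,0.2],[0,0,0,0,0,-0.04,0.2],[0,0,0,0,0,-0.05,0.2],[0,0,0,0,0,-0.03,0.2],[0,0,0,0,0,0,0.2]]]'|tail -2; python3 -c "
from plan import *
st();go(pan(-.192,-.037,.120),PT,6)
from h import *
c=camera('side'); i=c['img'][...,::-1]
cv2.imwrite('pics/g9side.png',cv2.resize(i[100:290,200:440],None,fx=3,fy=3))"
```

```text
ft_force: [0.4, 0.5, -1.9]
finger_gap: 0.359
t 16.25 pos [ 0.5591 -0.0986  0.1826] F [ 0.4  0.5 -1.9] gap 0.359 q [ 0.17  0.24 -0.34  0.   -0.99 -2.3 ]
rows 6 turn [ 0.79  2.68 -5.39] shift [0.0144 0.0241 0.001 ] | total shift [ 0.1162  0.1187 -0.0026] turn [  4.73  16.11 -32.31]
```

View pics/g9side.png

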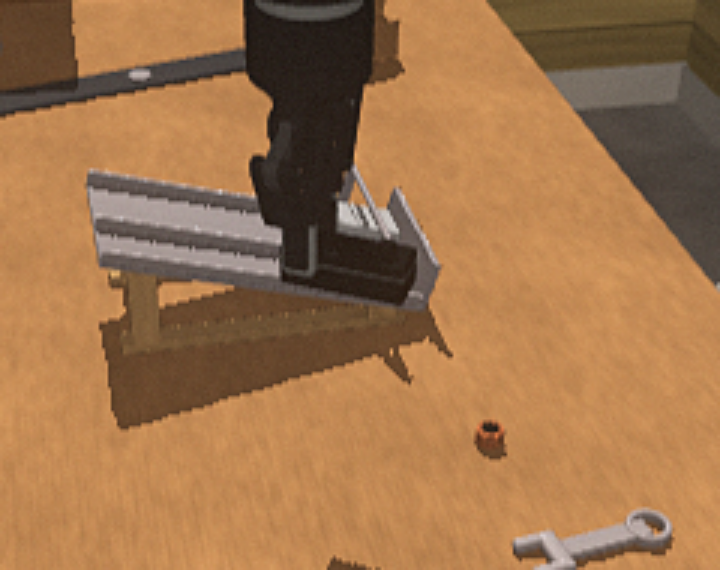

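The box is held level (px ~350,270). I'll carry it to the narrow lane.

```bash
python3 -m pendant '[[[0.79,2.68,-5.39,0.0144,0.0241,0.001,0.2],[0.79,2.68,-5.39,0.0144,0.0241,0.001,0.2],[0.79,2.68,-5.39,0.0144,0.0241,0.001,0.2],[0.79,2.68,-5.39,0.0144,0.0241,0.001,0.2],[0.79,2.68,-5.39,0.0144,0.0241,0.001,0.2]]]'|head -2;python3 -m pendant '[[[0.79,2.68,-5.39,0.0144,0.0241,0.001,0.2],[0,0,0,0,0,0,0.2],[0,0,0,0,0,0,0.2],[0,0,0,0,0,0,0.2]]]'|tail -2;  python3 -c "
from plan import *
st();go(pan(-.192,-.037,.048),PT,1)
s=r.state(); print(PR.T@(np.array(s['position'])-PO))"
```

```text
t: 16.8
position: [0.5323, 0.0393, 0.1758]
ft_force: [0.6, -0.1, -1.5]
finger_gap: 0.359
t 17.2 pos [0.5208 0.0633 0.1788] F [ 0.6 -0.1 -1.5] gap 0.359 q [ 0.41  0.35 -0.18 -0.12 -1.31 -1.93]
rows 1 turn [-0.06 -0.55 -0.08] shift [-0.0016  0.0004  0.0654] | total shift [-0.0016  0.0004  0.0654] turn [-0.06 -0.55 -0.08]
[-0.19297767 -0.03733325  0.11342522]
```

```bash
python3 -m pendant '[[[0,-0.55,-0.08,-0.0016,0.0004,0.025,0.2],[0,0,0,0,0,0.025,0.2],[0,0,0,0,0,0.0154,0.2],[0,0,0,0,0,0,0.2],[0,0,0,0,0,0,0.2]]]'|tail -2;  python3 -c "
from plan import *
st();go(pan(-.192,-.037,.041),PT,1)
s=r.state(); print(PR.T@(np.array(s['position'])-PO))
from h import *
for n in ['side','top']:
    c=camera(n); i=c['img'][...,::-1]
    cv2.imwrite('pics/h1%s.png'%n,cv2.resize(i[110:260,180:400] if n=='side' else i[170:340,120:320],None,fx=3,fy=3))"
```

```text
ft_force: [0.3, 0.3, -0.9]
finger_gap: 0.364
t 17.7 pos [0.5049 0.0634 0.1168] F [ 0.3  0.3 -0.9] gap 0.364 q [ 0.43  0.38 -0.29 -0.12 -1.16 -1.93]
rows 1 turn [-0.05  0.08  0.01] shift [0.0009 0.0001 0.0084] | total shift [0.0009 0.0001 0.0084] turn [-0.05  0.08  0.01]
[-0.19113042 -0.03713619  0.04943567]
```

View pics/h1side.png

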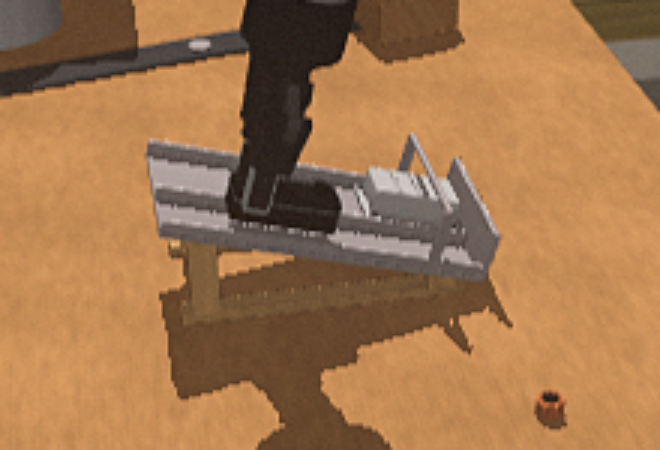

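View pics/h1top.png

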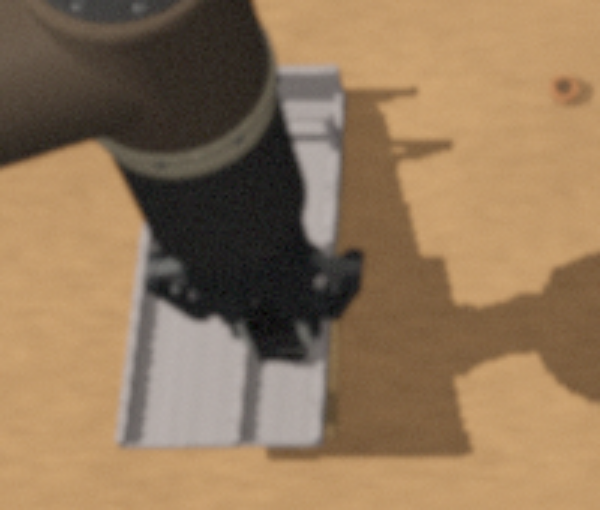

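```bash
python3 -m pendant '[[[0,0,0,0,0,0.004,0.2],[0,0,0,0,0,0.0035,0.2],[0,0,0,-0.01,0,0,0.2],[0,0,0,-0.02,0,0,0.2],[0,0,0,-0.02,0,0,0.2]]]'|tail -2; python3 -m pendant '[[[0,0,0,-0.02,0,0,0.2],[0,0,0,-0.02,0,0,0.2],[0,0,0,-0.015,0,0,0.2],[0,0,0,-0.005,0,0,0.2],[0,0,0,0,0,0,0.2]]]'|tail -2;  python3 -c "
from plan import *
st();go(pan(-.076,-.037,.038),PT,1)
s=r.state(); print(PR.T@(np.array(s['position'])-PO), PR.T@np.array(s['ft_force']))
from h import *
for n in ['side','top']:
    c=camera(n); i=c['img'][...,::-1]
    cv2.imwrite('pics/h2%s.png'%n,cv2.resize(i[110:260,180:400] if n=='side' else i[170:340,120:320],None,fx=3,fy=3))"
```

```text
ft_force: [-0.0, -0.0, -2.0]
finger_gap: 0.363
ft_force: [0.3, -0.3, -1.2]
finger_gap: 0.362
t 18.8 pos [0.6086 0.0649 0.0782] F [ 0.3 -0.3 -1.2] gap 0.362 q [ 0.37  0.57 -0.08 -0.1  -1.19 -1.88]
rows 1 turn [-0.05  0.02  0.04] shift [-0.0048 -0.0005  0.0029] | total shift [-0.0048 -0.0005  0.0029] turn [-0.05  0.02  0.04]
[-0.08078851 -0.03652462  0.04091825] [ 0.6493214  -0.26344134 -1.04104358]
```

View pics/h2side.png

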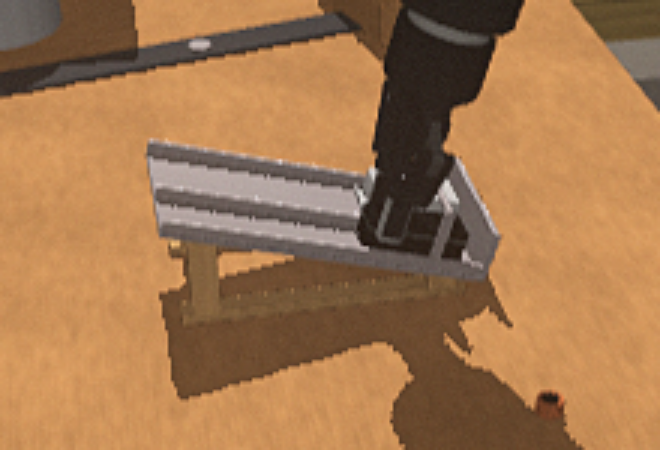

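View pics/h2top.png

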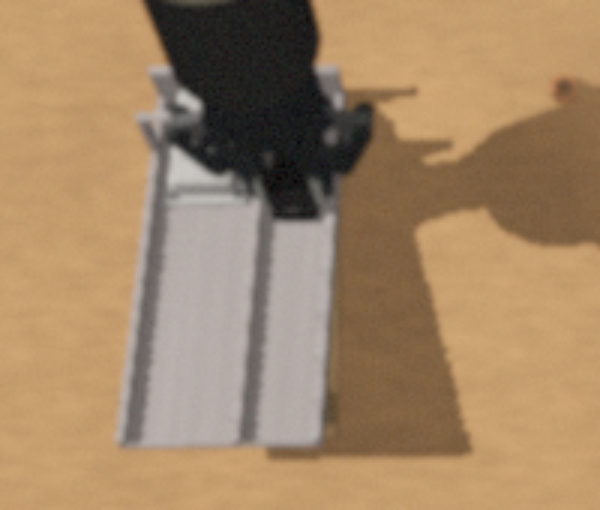

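```bash
python3 -m pendant '[[[0,0,0,-0.005,0,0,0.2],[0,0,0,0,0,0.0015,0.2],[0,0,0,0,0,0.0015,0.2],[0,0,0,-0.003,0,0.0005,0.2],[0,0,0,0,0,0,0.2]]]'|tail -2;  python3 -c "
from plan import *
st()
s=r.state(); print(PR.T@(np.array(s['position'])-PO), PR.T@np.array(s['ft_force']))"
```

```text
ft_force: [-0.1, 0.2, -0.3]
finger_gap: 0.36
t 19.4 pos [0.6151 0.0651 0.0735] F [-0.1  0.2 -0.3] gap 0.36 q [ 0.36  0.58 -0.07 -0.1  -1.19 -1.87]
[-0.07322593 -0.03633838  0.03826774] [ 0.03667097  0.18567981 -0.33786171]
```

```bash
python3 -m pendant '[[[0,0,0,0,0,0.001,0.2],[0,0,0,0,0,0.0008,0.2],[0,0,0,0,0,0,0.2]]]'|tail -2;  python3 -c "
from plan import *
st()
s=r.state(); print(PR.T@(np.array(s['position'])-PO), PR.T@np.array(s['ft_force']))"
```

```text
ft_force: [-1.9, 0.5, 9.9]
finger_gap: 0.36
t 19.7 pos [0.6151 0.0651 0.0734] F [-1.9  0.5  9.9] gap 0.36 q [ 0.36  0.58 -0.07 -0.1  -1.19 -1.87]
[-0.07321819 -0.03635084  0.03819823] [-4.50529597  0.53931744  8.95602852]
```

```bash
python3 -m pendant '[[[0,0,0,0,0,0,0.43],[0,0,0,0,0,0,0.43],[0,0,0,0,0,0,0.43]]]'|tail -2; python3 -m pendant '[[[0,0,0,0,0,-0.01,0.43],[0,0,0,0,0,-0.02,0.43],[0,0,0,0,0,-0.03,0.43],[0,0,0,0.02,0,0,0.43],[0,0,0,0.03,0,0,0.43]]]'|tail -2;  python3 -m pendant '[[[0,0,0,0,0,0,0],[0,0,0,0,0,0,0],[0,0,0,0,0,0,0],[0,0,0,0,0,0,0]]]'|tail -2;  python3 -c "
from plan import *
st()
s=r.state(); print(PR.T@(np.array(s['position'])-PO), PR.T@np.array(s['ft_force']))
from h import *
for n in ['side','top']:
    c=camera(n); i=c['img'][...,::-1]
    cv2.imwrite('pics/h3%s.png'%n,cv2.resize(i[110:260,180:400] if n=='side' else i[170:340,120:320],None,fx=3,fy=3))"
```

```text
ft_force: [-0.5, -0.4, 0.0]
finger_gap: 0.428
ft_force: [-0.4, 0.4, -0.3]
finger_gap: 0.431
ft_force: [0.6, 1.3, 0.9]
finger_gap: 0.002
t 20.9 pos [0.5834 0.0648 0.1428] F [0.6 1.3 0.9] gap 0.002 q [ 0.38  0.47 -0.08 -0.1  -1.28 -1.9 ]
[-0.12286715 -0.03638946  0.09610181] [0.36446674 1.27551195 1.05561502]
```

View pics/h3side.png

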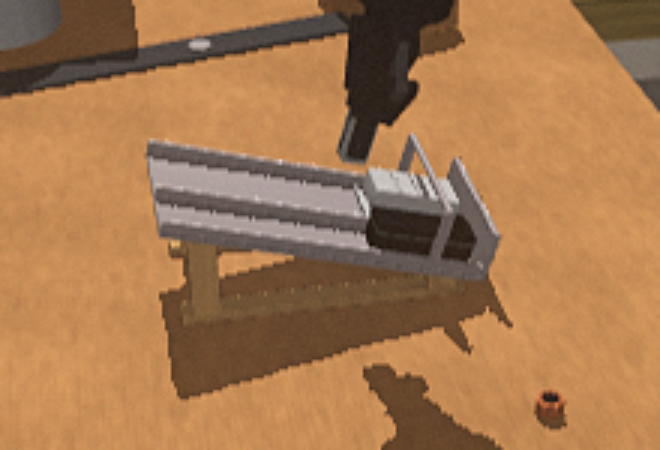

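View pics/h3top.png

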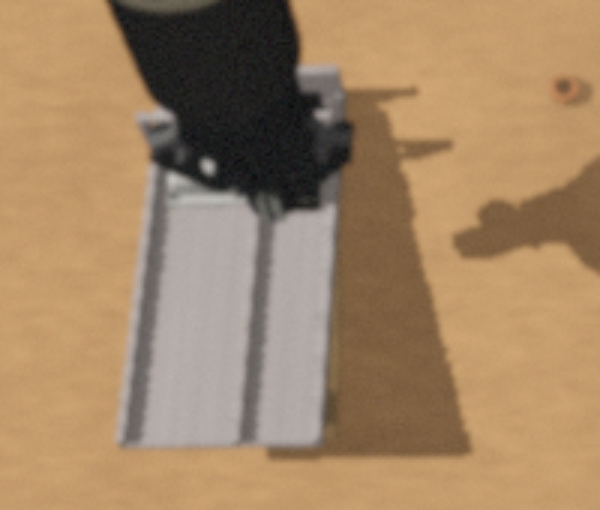

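```bash
python3 -m pendant '[[[0,0,0,0,0,0.03,0],[0,0,0,0,0,0.022,0],[0,0,0,0,0,0.008,0],[0,0,0,-0.008,0,0,0],[0,0,0,-0.007,0,0,0]]]'|tail -2; python3 -m pendant '[[[0,0,0,-0.003,0,0,0],[0,0,0,-0.003,0,0,0],[0,0,0,-0.003,0,0,0],[0,0,0,-0.003,0,0,0],[0,0,0,0,0,0,0]]]'|tail -2;  python3 -c "
from plan import *
s=r.state(); print(s['t'],PR.T@(np.array(s['position'])-PO), PR.T@np.array(s['ft_force']))"
```

```text
ft_force: [-0.1, -0.1, 1.3]
finger_gap: 0.001
ft_force: [0.1, -0.1, 0.1]
finger_gap: -0.0
22.0 [-0.09601641 -0.03640235  0.03643094] [ 0.03684543 -0.05320972  0.13131107]
```

```bash
python3 -m pendant '[[[0,0,0,-0.001,0,0,0],[0,0,0,-0.001,0,0,0],[0,0,0,0,0,0,0]]]'|tail -2;  python3 -c "
from plan import *
s=r.state(); print(s['t'],PR.T@(np.array(s['position'])-PO), PR.T@np.array(s['ft_force']))"
```

```text
ft_force: [-1.4, -0.4, 0.3]
finger_gap: 0.001
22.3 [-0.09433345 -0.03635404  0.03637973] [-1.40389771 -0.39123718 -0.09481435]
```

```bash
python3 -m pendant '[[[0,0,0,-0.001,0,0,0],[0,0,0,-0.001,0,0,0],[0,0,0,0,0,0,0]]]'|tail -2;  python3 -c "
from plan import *
s=r.state(); print(s['t'],PR.T@(np.array(s['position'])-PO), PR.T@np.array(s['ft_force']))"
```

```text
ft_force: [-4.4, 1.8, 4.4]
finger_gap: 0.0
22.6 [-0.09317778 -0.03638898  0.03636454] [-5.39159117  1.87387079  3.06258951]
```

```bash
python3 -m pendant '[[[0,0,0,-0.001,0,0,0],[0,0,0,0,0,0,0]]]'|tail -2;  python3 -c "
from plan import *
s=r.state(); print(s['t'],PR.T@(np.array(s['position'])-PO), PR.T@np.array(s['ft_force']))"
```

```text
ft_force: [-7.2, 1.0, 8.3]
finger_gap: -0.0
22.8 [-0.09313741 -0.03640734  0.03634039] [-9.20649829  1.09544488  6.02672796]
```

The box is seated, stalled at −93.1 mm as predicted. I'll retreat well clear and do the final checks.

```bash
python3 -m pendant '[[[0,0,0,0.006,0,0,0],[0,0,0,0.01,0,-0.02,0],[0,0,0,0.02,0,-0.05,0],[0,0,0,0.02,0,-0.05,0],[0,0,0,0.03,0,-0.04,0]]]'|tail -2; python3 -m pendant '[[[0,0,0,0,-0.05,-0.02,0],[0,0,0,0,-0.05,0,0],[0,0,0,0,-0.05,0,0],[0,0,0,0,-0.05,0,0],[0,0,0,0,-0.05,0,0]]]'|head -2;python3 -m pendant '[[[0,0,0,0,-0.03,0,0],[0,0,0,0,0,0,0],[0,0,0,0,0,0,0],[0,0,0,0,0,0,0]]]'|head -2; python3 - <<'E'
from plan import *
from h import *
st()
for n in ['side','top']:
    c=camera(n); i=c['img'][...,::-1]; W=world(c)
    cv2.imwrite('pics/f%s.png'%n,cv2.resize(i[140:220,260:370] if n=='side' else i[180:330,140:260],None,fx=6 if n=='side' else 4,fy=6 if n=='side' else 4))
    cv2.imwrite('pics/F%s.png'%n,i)
    P=(W-PO)@PR*1000; d=c['depth']>0
    for l,y0,y1 in [('rocker_cover',-8,60),('breather_box',-62,-12)]:
        b=d&(P[...,0]>-130)&(P[...,0]<-1)&(P[...,1]>y0)&(P[...,1]<y1)
        g=b&(P[...,2]>22)&(P[...,2]<36); q=P[g]
        if len(q)<20: continue
        t=q[(q[:,2]<33)]
        A=np.c_[t[:,:2],np.ones(len(t))];co=np.linalg.lstsq(A,t[:,2],rcond=None)[0]
        print(n,l,len(q),'rect',cv2.minAreaRect(q[:,:2].astype(np.float32)),'x',np.percentile(q[:,0],[1,99]).round(1),'top tilt',co.round(3))
    for l in ['plug_cap','washers','wrench','clamp_block']:
        m=nets.masks_of(c,l)
        if m:
            g=m[0]['region']&d; print(n,l,round(m[0]['conf'],2),np.median(W[g],0).round(3))
E
```

```text
ft_force: [1.5, 1.0, 0.3]
finger_gap: 0.001
t: 23.8
position: [0.5669, -0.1836, 0.2647]
t: 24.2
position: [0.5674, -0.2112, 0.2644]
t 24.2 pos [ 0.5674 -0.2112  0.2644] F [-0.3  0.3 -0.2] gap -0.001 q [-0.03  0.4   0.05  0.01 -1.5  -1.54]
side rocker_cover 116 rect ((-41.87348175048828, 27.180686950683594), (76.28045654296875, 46.176212310791016), 2.6201164722442627) x [-79.6  -4.2] top tilt [1.1000e-02 7.2000e-02 2.6142e+01]
side breather_box 245 rect ((-42.52253723144531, -40.79131317138672), (41.15508270263672, 82.08770751953125), 88.08004760742188) x [-83.1  -2.3] top tilt [2.1000e-02 9.5000e-02 3.2346e+01]
side plug_cap 0.77 [ 0.707 -0.376  0.028]
side wrench 0.76 [ 0.714 -0.24   0.007]
side clamp_block 0.95 [ 0.566 -0.547  0.049]
top plug_cap 0.53 [ 0.711 -0.367  0.03 ]
top washers 0.42 [ 0.687 -0.121  0.012]
top clamp_block 0.75 [ 0.562 -0.518  0.047]
```

View pics/fside.png

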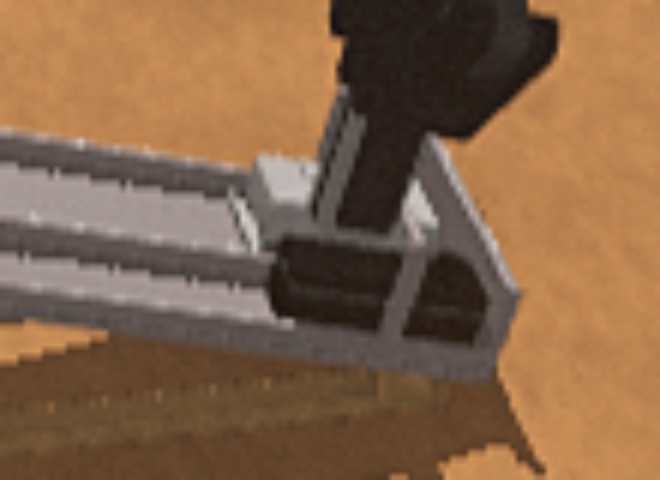

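View pics/ftop.png

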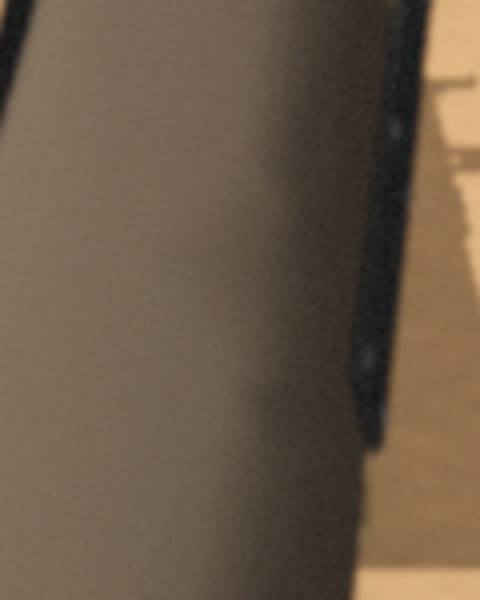

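The arm blocks both views here, so I'll move it to the left side for a clear look.

```bash
python3 -m pendant '[[[0,0,0,0,0.05,-0.01,0],[0,0,0,0,0.05,0,0],[0,0,0,0,0.05,0,0],[0,0,0,0,0.05,0,0],[0,0,0,0,0.05,0,0]]]'|head -2;python3 -m pendant '[[[0,0,0,0,0.05,0,0],[0,0,0,0,0.05,0,0],[0,0,0,0,0.05,0,0],[0,0,0,0,0.05,0,0],[0,0,0,0,0.05,0,0]]]'|head -2;python3 -m pendant '[[[0,0,0,0.04,0.05,0,0],[0,0,0,0.04,0.05,0,0],[0,0,0,0.04,0.05,0,0],[0,0,0,0,0,0,0],[0,0,0,0,0,0,0]]]'|head -2; cat > chk.py <<'E'
from plan import *
from h import *
st()
for n in ['side','top']:
    c=camera(n); i=c['img'][...,::-1]; W=world(c)
    cv2.imwrite('pics/e%s.png'%n,cv2.resize(i[140:220,260:370] if n=='side' else i[180:330,140:260],None,fx=6 if n=='side' else 4,fy=6 if n=='side' else 4))
    cv2.imwrite('pics/E%s.png'%n,i)
    P=(W-PO)@PR*1000; d=c['depth']>0
    for l,y0,y1 in [('rocker_cover',-8,60),('breather_box',-62,-12)]:
        b=d&(P[...,0]>-130)&(P[...,0]<-1)&(P[...,1]>y0)&(P[...,1]<y1)
        g=b&(P[...,2]>22)&(P[...,2]<36); q=P[g]
        if len(q)<20: continue
        t=q[(q[:,2]<33)]
        A=np.c_[t[:,:2],np.ones(len(t))];co=np.linalg.lstsq(A,t[:,2],rcond=None)[0]
        print(n,l,len(q),'rect',cv2.minAreaRect(q[:,:2].astype(np.float32)),'x',np.percentile(q[:,0],[1,99]).round(1),'top tilt',co.round(3))
    for l in ['plug_cap','washers','wrench','clamp_block']:
        m=nets.masks_of(c,l)
        if m:
            g=m[0]['region']&d; print(n,l,round(m[0]['conf'],2),np.median(W[g],0).round(3))
E
python3 chk.py
```

```text
t: 25.2
position: [0.5671, 0.0392, 0.274]
t: 25.7
position: [0.5645, 0.2894, 0.2739]
t: 26.2
position: [0.4727, 0.4046, 0.2998]
t 26.2 pos [0.4727 0.4046 0.2998] F [ 0.4  0.5 -0.2] gap -0.0 q [ 0.89  0.38  0.2  -0.21 -1.57 -2.43]
side rocker_cover 252 rect ((-42.188697814941406, 31.04477882385254), (76.31454467773438, 57.46484375), 1.859904170036316) x [-79.5  -4.3] top tilt [1.4000e-02 6.3000e-02 2.7021e+01]
side breather_box 241 rect ((-43.15447998046875, -40.155242919921875), (42.80348587036133, 83.32308959960938), 87.35362243652344) x [-83.4  -2.3] top tilt [1.2000e-02 7.2000e-02 3.1055e+01]
side plug_cap 0.88 [ 0.708 -0.375  0.026]
side washers 0.41 [ 0.685 -0.124  0.012]
side wrench 0.64 [ 0.721 -0.24   0.007]
side clamp_block 0.81 [ 0.566 -0.547  0.048]
top rocker_cover 633 rect ((-41.368133544921875, 28.354692459106445), (80.13064575195312, 61.10185623168945), 0.5331986546516418) x [-79.4  -2.7] top tilt [5.0000e-03 1.1000e-02 2.7501e+01]
top breather_box 502 rect ((-42.823875427246094, -40.86625671386719), (84.4457015991211, 40.52067565917969), 2.6969408988952637) x [-83.4  -1.2] top tilt [1.1000e-02 9.0000e-03 2.8541e+01]
top plug_cap 0.52 [ 0.708 -0.368  0.031]
top wrench 0.7 [ 0.725 -0.24   0.006]
top clamp_block 0.62 [ 0.562 -0.518  0.048]
```

View pics/eside.png

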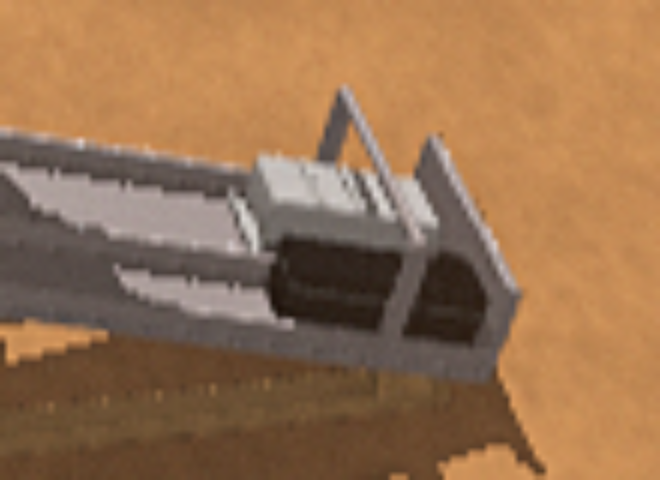

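View pics/etop.png

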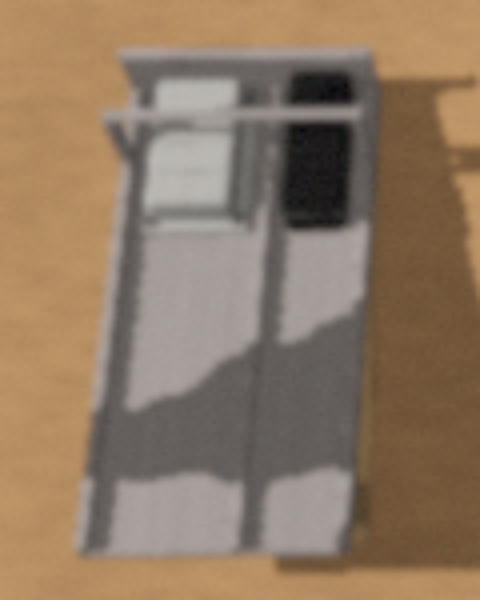

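```bash
python3 -c "
from cell import r
print(r.finish_job())"
```

```text
the job is handed in; nothing more can be done
None
```

Both parts are in the tray and the job is handed in at about 27 s of the 72 s allowed. The rocker cover went into the wide lane first, then the breather box into the narrow lane. I slid each one under the cross bar in the gripper and pushed it against the back stop with closed fingers. The push stalled at about 14 N for the cover and 9 N for the box.

**Last checks:**
- **Position:** From the depth images, the cover's body spans −79.5 to about −4 mm and the box −83.4 to about −2 mm from the stop. That matches both being fully seated. In the pictures both look flat and straight, and the robot is clear of everything.
- **Readings that disagreed:** Some fits gave a few degrees of tilt or turn: about 4° of tilt for both parts in the side view, and 2–3° of turn for the box in both views and the cover in the side view. I put these down to points from the bar uprights, because the top view shows almost no tilt and the pictures look straight. I did not measure the box's angle separately.
- **Bystanders:** The plug cap and cylinder head read within about 2 mm of where they started. The wrench varied by up to 7 mm between readings, which I take as noise because the arm never went near it. The last top view missed the washers, but the side view placed them within about 2 mm.

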